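# Set the release-agent feed selector by counting clicks

## Robot

A 6-joint arm with a two-finger parallel gripper is mounted at the origin on the work surface. World frame = base frame: x ahead of the robot, y to its left, z up, the work surface at z = 0. Lengths are in mm, angles in rad, forces in N, time in s.
With the tool pointing down it reaches from about 275 to 725 mm from the base axis. Payload 5.6 kg.
Tool frame: the origin (TCP) lies at the very end of the fingers, on their centre line; the grasp point (between the pads) lies 19 mm behind it (manip.tcp_to_grasp is the distance from the TCP to the grasp point, in mm); y points along the fingers, x is the direction in which the jaws open and shut, and the axes are right-handed (so a half turn about y gives the same grasp; the last joint's range is limited). The gripper opens to 85 mm and grips with 20 to 120 N. Pads are 22 mm wide; open, the fingers measure 114 mm over their backs; the gripper's body (76 mm by 85 mm) begins 54 mm behind the grasp point. The pads swing forward as they close: fully open they stand 13 mm farther back than shut.
Start: joints at [-0.977, 0.255, 0.108, 0, -1.424, -0.285], TCP at [167.173, -523.971, 231.283] pointing down, gripper open.
Joint ranges: [-2.95, 2.95], [-1.21, 1.97], [-1.09, 1.5], [-2.87, 1.71], [-2.94, -0.07], [-3.05, 3.05]. Speed limits (rad/s): [2.57, 2.57, 3.14, 3.14, 3.14, 3.14].

## Interface

Orientations are given as a unit quaternion [x, y, z, w].
In Python, from plant import manip, eyes gives the robot as it stands. The module is installed in compiled form; this text tells all that it offers.
- The arm moves only by the tool arm_command, never from a script. Its arguments are lists of equal length, an entry for each row: "xyz": the shift along the tool's x, y, z in m, a list of three; "turn": the turn about the tool's y in rad; "fingers": the finger opening in m, from 0 to 0.0854. In form: {"xyz": [[tx, ty, tz], ...], "turn": [turn, ...], "fingers": [fingers, ...]}. A call has 1 to 12 rows; each row is the pose to reach, as a shift and turn from the pose commanded when the call began, along the tool's axes at that moment; what a row does not reach only later rows make up. A row lasts 1/8 s, in which the tool goes at most 62.5 mm and 10.7 degrees, less where a joint would pass 70% of its speed; a pose out of reach is approached as far as the arm can. A call with a gripper value outside its range is refused whole. The fingers move at their own pace and stop on an object; "grip_force" is the grip in N (left out, the last holds). Time passes only in rows, so rows that repeat a pose let the fingers close. It gives the time, the measured TCP pose, the force and the opening at its end, in the units of the state.
- manip.observe(): the state, without advancing time (a new reading comes with each control period).
- eyes.get_image(name): name is "scene" or "top" or "wrist"; returns a dict with "pixels" (480x640x3 uint8, red, green, blue), "fx", "fy", "cx", "cy" (pixels), "k1" (the pictures are not rectified: a ray, as slopes to the right and down, at radius r is drawn at 1 + k1 r^2 times it, then the intrinsics apply), "world_from_camera" (4x4, takes a point from camera to world coordinates). Camera axes: x right, y down, z forward; pixel columns grow to the right and rows downward; lengths in mm; the calibration is good to about 2 mm. A picture is of the moment at which its call begins. There is no depth.
- manip.job_done(): hands the job in, once; it reports no verdict.
The state is a dict: "clock": time; "qpos": joint angles; "qvel": joint speeds; "effort": joint torques, N m; "tcp_pos": TCP position; "tcp_rot": TCP orientation; "ft_force": force on the tool from outside, world axes, zero at the start; "ft_torque": the same for the moment, N m; "width": finger opening in mm.
Only numpy, scipy, OpenCV 4.12 (cv2) and the standard library are available. Lean on these libraries where they do the work, as an engineer would, in place of code of your own. Each camera call takes 0.05 s, during which the arm holds its last target.

## Task

The feed selector of the release-agent sprayer, the knob with the straight bar grip, has no markings. Turn it fully anticlockwise (seen from above) to its end stop and pause there for a moment, then turn it clockwise by exactly three clicks and let go. Leave the round air-pressure knob as it is set.

Things in the scene. Friction and masses are not known exactly. Their poses are not given: they have to be found in the camera images.
- feed_block: Fixed aluminium block, 90 x 90 mm and 50 mm high, carrying the feed selector on its vertical centre line. Origin: centre of its underside, on the bed; z up. Its +x side, away from the robot, has two brass hose fittings that stick out 30 mm. It may be turned up to 30 degrees either way. Told from the equal air block by its knob: a straight bar, not round.
- feed_grip (a point): Where to grip the feed selector's knob: on its turning axis, 79 mm above the bed. Black plastic: an upright bar 52 mm long, 14 mm thick and 34 mm high (58 to 92 mm above the bed, flat sides) on a round grey foot 38 mm wide. Its x axis runs along the bar and turns with it; grip across the 14 mm. Within 60 mm only the knob rises above the block; nothing within 110 mm of the axis is taller than 100 mm.
- feed (a joint): Selector angle, rad, growing clockwise seen from above. 0: anticlockwise end stop, the bar along the block's x axis (towards the brass fittings); at q the bar is turned clockwise by q from there. Six clicks 25 degrees (0.436 rad) apart, 0 to 2.182. Leaving a click takes about 0.06 Nm; let go between two it springs to the nearer. It starts one to two clicks from the anticlockwise stop.
- air (a joint): Angle of the round air-pressure knob in rad (growing clockwise), 0 as it is set now. It is a fluted black round knob, 45 mm across and 36 mm high, on the other aluminium block of the same size, which has a pressure gauge on its front; it turns with light friction. To be left alone.
Mind the look-alikes: they are no part of the job. What is shaped like the feed_block but orange is not meant.

How it is judged:
By the outcome, as a careful person would: the job done as asked, in the order asked, and still so for the second after the job is handed in, with the robot touching nothing.
It also fails if it takes over 38 s, if anything falls off the work surface, if the arm or the gripper's body presses on something with over 40 N, if the wrist force passes 120 N, or if a joint passes its speed limit or range.

## Working session

There is one attempt and no reset: what is moved stays moved. The work goes in short steps, Python scripts to look and compute and a tool call to move; the robot and the scene stay as the last step left them, time stands still between calls to the robot, and variables do not carry over. Pictures are saved under pics/ and viewed, and the job is handed in when it is done.

Besides the shell and the picture viewer there is one more tool, called as name([rows], argument=value, ...), one row to a line, values as JSON. arm_command: Moves the arm, as the interface text tells. Its arguments: {"type":"object","properties":{"xyz":{"type":"array"},"turn":{"type":"array"},"fingers":{"type":"array"},"grip_force":{"type":"number"}},"required":["xyz","turn","fingers"]}

```bash
mkdir -p pics
cat > h.py <<'E'
import numpy as np, cv2
from plant import manip, eyes
def save(im,n): cv2.imwrite('pics/'+n,cv2.cvtColor(im,cv2.COLOR_RGB2BGR))
E
python3 - <<'E'
from h import *
import pickle
s=manip.observe(); print(s)
for n in ("scene","top"):
    d=eyes.get_image(n); save(d['pixels'],n+'1.png'); pickle.dump(d,open(n+'1.pkl','wb'))
    print(n,d['fx'],d['fy'],d['cx'],d['cy'],d['k1'],d['world_from_camera'])
E
```

```text
{'clock': 0.0, 'qpos': array([-9.77401782e-01,  2.55781869e-01,  1.07017706e-01, -4.88965039e-04,
       -1.42392044e+00, -2.84610262e-01]), 'qvel': array([-9.05570280e-04, -3.84785316e-05, -1.20522008e-03, -2.25338509e-03,
       -2.17455208e-04,  7.32092869e-04]), 'effort': array([-1.96352565e-03, -3.86634958e+01,  2.37934917e+01,  5.36558211e+00,
       -6.20675259e-03, -6.05266450e-05]), 'tcp_pos': array([ 167.06018246, -523.4923001 ,  230.3804593 ]), 'tcp_rot': array([ 0.41661331,  0.57131454, -0.57053956, -0.4177531 ]), 'ft_force': array([-0.68550969,  0.56397747,  0.98637318]), 'ft_torque': array([ 0.03912679, -0.05025972,  0.00054608]), 'width': 85.31753720483768}
scene 575.403238937962 575.403238937962 317.9348439539997 236.24601780894642 -0.09180611132105469 [[ 8.99729114e-01  2.90962567e-01 -3.25312628e-01  7.83240315e+02]
 [ 4.36403786e-01 -5.89050699e-01  6.80125731e-01 -7.35482405e+02]
 [ 6.26549756e-03 -7.53896584e-01 -6.56963229e-01  8.39080250e+02]
 [ 0.00000000e+00  0.00000000e+00  0.00000000e+00  1.00000000e+00]]
top 510.70621439513843 510.70621439513843 319.81214065153034 237.95400871598702 -0.07297534878386049 [[ 2.89184258e-02 -9.98430212e-01  4.79670390e-02  3.56572853e+02]
 [-9.99506214e-01 -2.94729509e-02 -1.08936962e-02  3.63589060e+01]
 [ 1.22903256e-02 -4.76283251e-02 -9.98789513e-01  1.04697338e+03]
 [ 0.00000000e+00  0.00000000e+00  0.00000000e+00  1.00000000e+00]]
```

View pics/scene1.png

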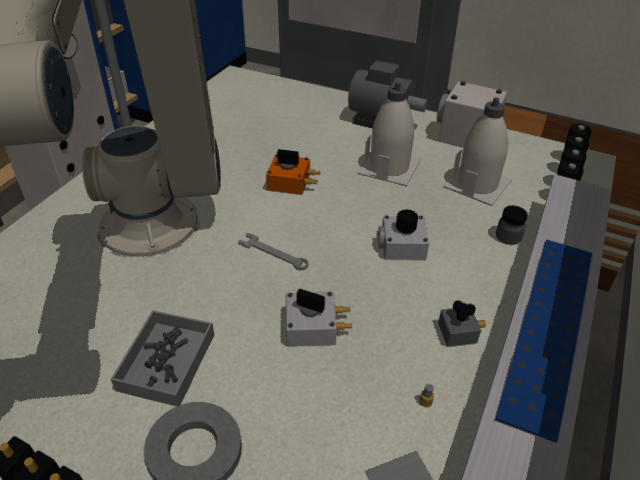

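View pics/top1.png

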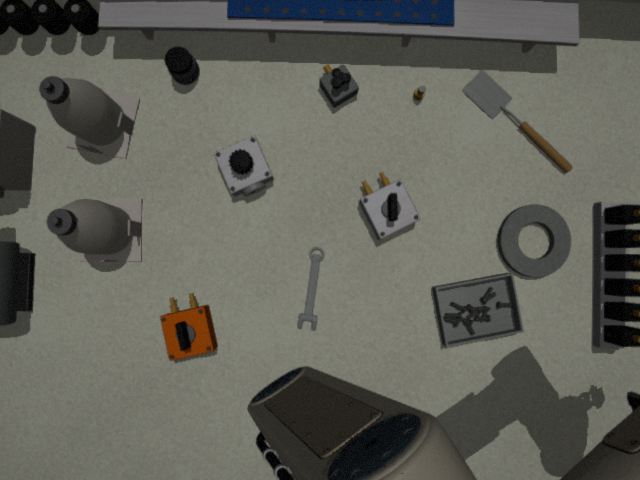

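Top view: the feed block is near (389,210) with its bar knob. The air block is at (243,165), the orange decoy at (188,332), and a small grey look-alike at (340,85). I'll enlarge the feed block.

Run:
```python
from h import *
import pickle
a=pickle.load(open('top1.pkl','rb'))['pixels'][165:250,345:430]
b=pickle.load(open('scene1.pkl','rb'))['pixels'][275:355,275:360]
a=cv2.resize(a,(595,595),interpolation=cv2.INTER_CUBIC); save(a,'topc.png')
save(cv2.resize(b,None,fx=7,fy=7,interpolation=cv2.INTER_CUBIC),'scenec.png')
```

```text
(no output)
```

View pics/topc.png

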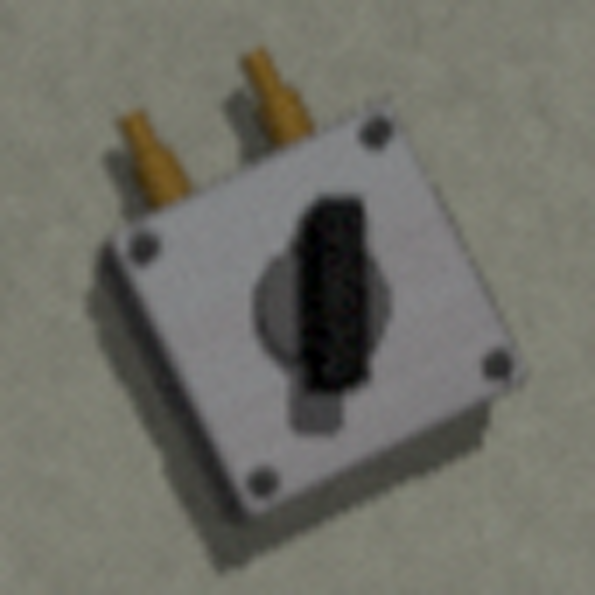

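View pics/scenec.png

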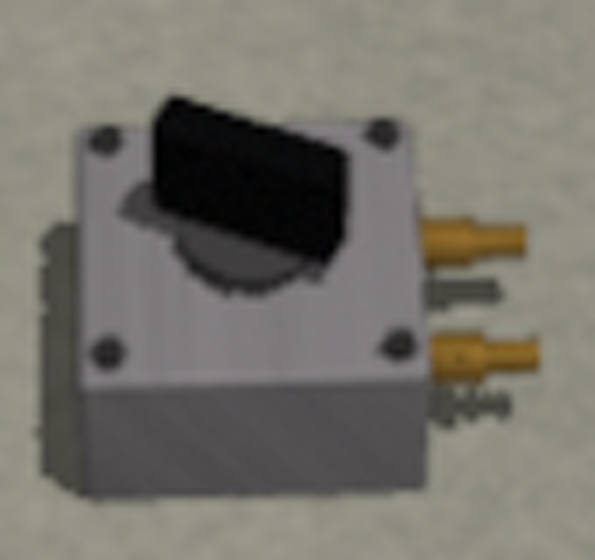

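```bash
cat >> h.py <<'E'
def px2w(d,uv,z):
    K=np.array([[d['fx'],0,d['cx']],[0,d['fy'],d['cy']],[0,0,1.]])
    n=np.array([[ (u-d['cx'])/d['fx'],(v-d['cy'])/d['fy']] for u,v in uv])
    r=n.copy()
    for _ in range(20): r=n/(1+d['k1']*(r**2).sum(1,keepdims=True))
    T=d['world_from_camera']; D=np.c_[r,np.ones(len(r))]@T[:3,:3].T; o=T[:3,3]
    return o+D*((z-o[2])/D[:,2])[:,None]
E
python3 - <<'E'
from h import *
import pickle
for n,off,scr,bar in (("top",(345,165),[(144,248),(376,132),(497,364),(262,482)],[(340,198),(342,388)]),
  ("scene",(275,275),[(106,140),(383,133),(399,346),(108,353)],[(170,102),(343,152)])):
    d=pickle.load(open(n+'1.pkl','rb'))
    c=lambda L:[((u+.5)/7-.5+off[0],(v+.5)/7-.5+off[1]) for u,v in L]
    P=px2w(d,c(scr),51); print(n,P.round(1).tolist(),P.mean(0).round(1))
    B=px2w(d,c(bar),92); print(B.round(1).tolist(), B.mean(0), np.degrees(np.arctan2(*(B[0]-B[1])[[1,0]])))
    s=P-P.mean(0)
    print([np.linalg.norm(x).round(1) for x in s],np.degrees(np.arctan2(s[:,1],s[:,0])).round(1))
E
```

```text
top [[481.6, -61.3, 51.0], [516.5, -126.0, 51.0], [452.0, -161.5, 51.0], [416.9, -96.0, 51.0]] [ 466.8 -111.2   51. ]
[[491.7, -109.9, 92.0], [440.3, -111.6, 92.0]] [ 466.01376283 -110.7494569    92.        ] 1.7917015767718871
[np.float64(52.1), np.float64(51.9), np.float64(52.4), np.float64(52.2)] [  73.4  -16.6 -106.3  163. ]
scene [[418.1, -92.2, 51.0], [483.4, -57.2, 51.0], [518.4, -122.6, 51.0], [453.2, -157.2, 51.0]] [ 468.3 -107.3   51. ]
[[445.6, -106.7, 92.0], [492.7, -102.9, 92.0]] [ 469.12556612 -104.83542485   92.        ] -175.35743516723753
[np.float64(52.4), np.float64(52.3), np.float64(52.4), np.float64(52.1)] [ 163.3   73.2  -16.9 -106.8]
```

```bash
cat >> h.py <<'E'
from scipy.spatial.transform import Rotation as Ro
def st(target=None):
    s=manip.observe(); R=Ro.from_quat(s['tcp_rot']).as_matrix()
    print('t',round(s['clock'],2),'tcp',s['tcp_pos'].round(1),'w',round(s['width'],1),'F',s['ft_force'].round(1),'M',s['ft_torque'].round(3))
    print('x',R[:,0].round(3),'y',R[:,1].round(4),'z',R[:,2].round(3),'xang',np.degrees(np.arctan2(R[1,0],R[0,0])).round(2),'q',s['qpos'].round(3))
    if target is not None: print('shift mm',(R.T@(np.array(target)-s['tcp_pos'])).round(1))
    return s
E
python3 - <<'E'
from h import *
st((467.5,-109.5,160))
E
```

```text
t 0.1 tcp [ 167.1 -523.6  230.5] w 84.7 F [-0.2 -0.2 -0.1] M [0.039 0.037 0.015]
x [-0.304  0.953  0.002] y [-6.0e-04  1.6e-03 -1.0e+00] z [-0.953 -0.304  0.   ] xang 107.69 q [-0.977  0.256  0.107 -0.    -1.424 -0.285]
shift mm [ 303.1   71.  -412.1]
```

arm_command([
  [0.036,0.0,-0.049],
  [0.072,0.0,-0.098],
  [0.109,0.01,-0.148],
  [0.145,0.02,-0.197],
  [0.182,0.03,-0.247],
  [0.218,0.04,-0.296],
  [0.254,0.05,-0.346],
  [0.285,0.05,-0.388],
  [0.303,0.05,-0.412],
  [0.303,0.05,-0.412],
  [0.303,0.05,-0.412],
  [0.303,0.05,-0.412],
], turn=[0.0,0.05,0.1,0.15,0.2,0.25,0.25,0.25,0.25,0.25,0.25,0.25], fingers=[0.085,0.085,0.085,0.085,0.085,0.085,0.085,0.085,0.085,0.085,0.085,0.085])

```text
clock: 1.6
tcp_pos: [467.0, -110.9, 181.3]
tcp_rot: [-0.485, -0.514, 0.514, 0.485]
ft_force: [-0.9, -0.1, -0.2]
width: 84.6
```

Run:
```python
from h import *
import pickle
st((467.5,-109.5,62))
d=eyes.get_image("wrist"); save(d['pixels'],'wrist1.png'); pickle.dump(d,open('wrist1.pkl','wb'))
print(d['fx'],d['cx'],d['cy'],d['k1'],d['world_from_camera'].round(3).tolist())
```

```text
t 1.6 tcp [ 467.  -110.9  181.3] w 84.6 F [-0.9 -0.1 -0.2] M [-0.008 -0.035  0.06 ]
x [-0.058  0.998  0.   ] y [-1.e-04 -0.e+00 -1.e+00] z [-0.998 -0.058  0.   ] xang 93.3 q [ 0.094  0.139 -0.166 -0.    -1.266 -1.608]
shift mm [  1.3 119.3  -0.6]
351.0753507742922 318.29273164576426 235.62176144627344 -0.0631617484931533 [[-0.057, 0.949, 0.31, 388.454], [0.998, 0.054, 0.018, -116.405], [0.0, 0.31, -0.951, 323.631], [0.0, 0.0, 0.0, 1.0]]
```

View pics/wrist1.png

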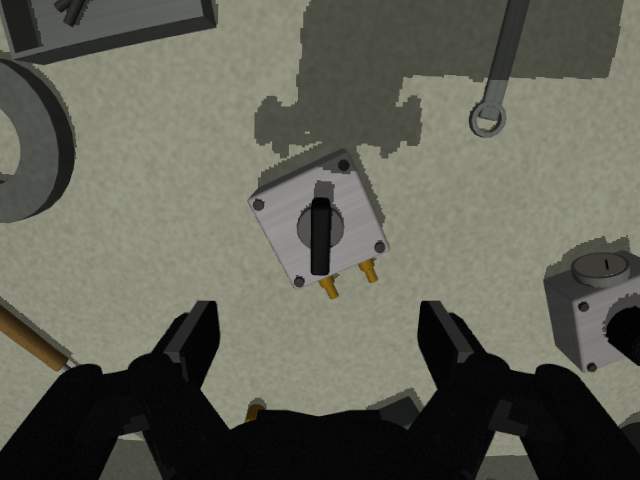

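The wrist view shows the block at about (320,225), bar (320,198)–(320,273), screws near (258,205), (343,166), (379,247) and (299,282). I'll enlarge and measure.

Run:
```python
from h import *
import pickle
b=pickle.load(open('wrist1.pkl','rb'))['pixels'][145:305,240:400]
b=cv2.resize(b,None,fx=3.75,fy=3.75,interpolation=cv2.INTER_CUBIC)
save(cv2.convertScaleAbs(b,alpha=1.6,beta=10),'wristc.png')
```

```text
(no output)
```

View pics/wristc.png

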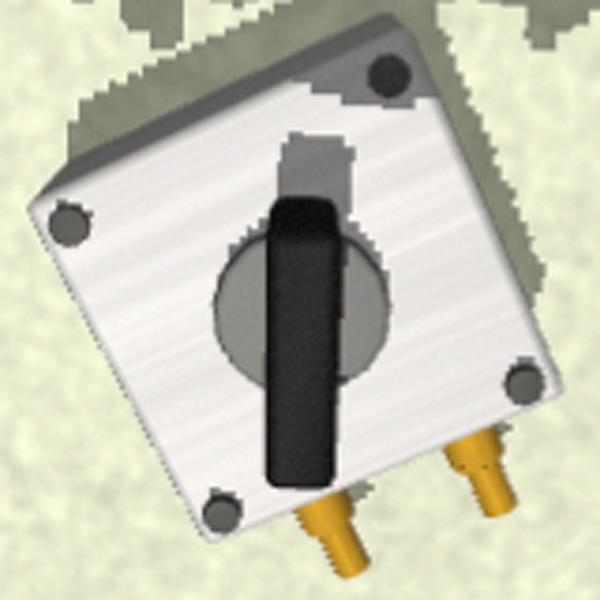

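Run:
```python
from h import *
import pickle
d=pickle.load(open('wrist1.pkl','rb'))
c=lambda L:[((u+.5)/3.75-.5+240,(v+.5)/3.75-.5+145) for u,v in L]
P=px2w(d,c([(69,224),(389,76),(524,383),(222,512)]),51);B=px2w(d,c([(304,236),(300,487)]),92)
s=P-P.mean(0)
print(P.mean(0),[np.linalg.norm(x).round(1) for x in s],np.degrees(np.arctan2(s[:,1],s[:,0])).round(1))
print(B,B.mean(0),np.degrees(np.arctan2(*(B[1]-B[0])[[1,0]])))
```

```text
[ 469.01864352 -110.48064991   51.        ] [np.float64(52.4), np.float64(52.2), np.float64(52.4), np.float64(52.3)] [-106.8  163.1   73.3  -16.8]
[[ 443.8759654  -111.58881798   92.        ]
 [ 493.27137871 -109.45571835   92.        ]] [ 468.57367205 -110.52226817   92.        ] 2.4727339901222325
```

arm_command([
  [0.0008,0.04,-0.0013],
  [0.0008,0.08,-0.0013],
  [0.0008,0.105,-0.0013],
  [0.0008,0.119,-0.0013],
  [0.0008,0.119,-0.0013],
  [0.0008,0.119,-0.0013],
], turn=[0.0,0.0,0.0,0.0,0.0,0.0], fingers=[0.05,0.05,0.05,0.05,0.05,0.05], grip_force=25)

```text
clock: 2.4
tcp_pos: [469.7, -109.4, 63.4]
tcp_rot: [0.486, 0.515, -0.514, -0.484]
ft_force: [1.2, -0.3, 1.1]
width: 49.9
```

Run:
```python
from h import *
st((468.3,-110,62))
d=eyes.get_image("wrist"); save(d['pixels'],'wrist2.png')
```

```text
t 2.4 tcp [ 469.7 -109.4   63.4] w 49.9 F [ 1.2 -0.3  1.1] M [-0.024 -0.037  0.02 ]
x [-0.059  0.998 -0.   ] y [ 2.2e-03 -2.0e-04 -1.0e+00] z [-0.998 -0.059 -0.002] xang 93.37 q [ 0.097  0.245 -0.36   0.    -0.964 -1.61 ]
shift mm [-0.5  1.4  1.5]
```

View pics/wrist2.png

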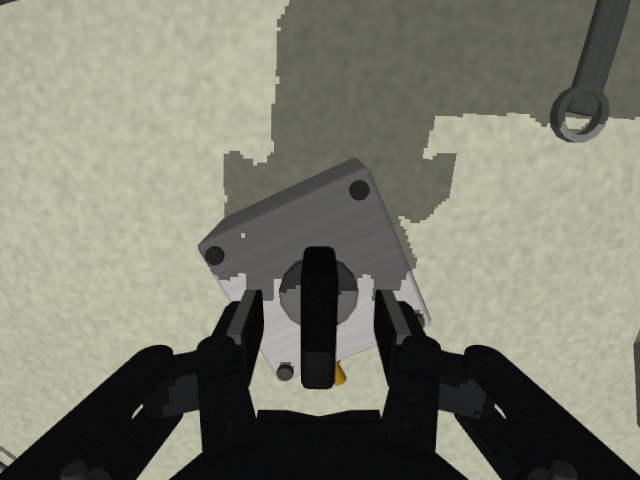

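arm_command([
  [0,0,0],
  [0,0,0],
  [0,0,0],
  [0,0,0],
  [0,0,0],
  [0,0,0],
], turn=[0.0,0.0,0.0,0.0,0.0,0.0], fingers=[0.025,0.018,0.01,0.01,0.01,0.01], grip_force=40)

```text
clock: 3.2
tcp_pos: [469.1, -109.4, 62.7]
tcp_rot: [0.485, 0.515, -0.515, -0.485]
ft_force: [-1.7, -1.5, 5.6]
width: 13.6
```

Run:
```python
from h import *
st((468.3,-110,62))
d=eyes.get_image("wrist"); save(d['pixels'],'wrist3.png')
```

```text
t 3.2 tcp [ 469.1 -109.4   62.7] w 13.6 F [-1.7 -1.5  5.6] M [-0.473  0.465 -0.016]
x [-0.059  0.998 -0.001] y [ 6.e-04 -5.e-04 -1.e+00] z [-0.998 -0.059 -0.001] xang 93.38 q [ 9.70e-02  2.46e-01 -3.61e-01  1.00e-03 -9.64e-01 -1.61e+00]
shift mm [-0.5  0.7  0.9]
```

View pics/wrist3.png

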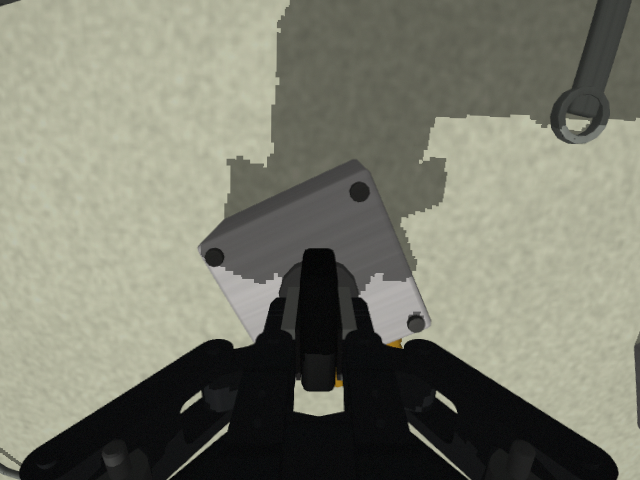

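Gripped squarely with low forces. Now turning anticlockwise toward the stop.

arm_command([
  [0,0,0],
  [0,0,0],
  [0,0,0],
  [0,0,0],
  [0,0,0],
  [0,0,0],
], turn=[-0.1,-0.2,-0.3,-0.38,-0.42,-0.42], fingers=[0.01,0.01,0.01,0.01,0.01,0.01])

```text
clock: 4.0
tcp_pos: [469.0, -109.2, 62.8]
tcp_rot: [0.367, 0.605, -0.604, -0.367]
ft_force: [-1.4, -0.8, 6.8]
width: 13.0
```

Run:
```python
from h import *
st()
```

```text
t 4.0 tcp [ 469.  -109.2   62.8] w 13.0 F [-1.4 -0.8  6.8] M [0.082 0.629 0.003]
x [-0.461  0.887 -0.   ] y [ 6.e-04 -0.e+00 -1.e+00] z [-0.887 -0.461 -0.   ] xang 117.47 q [ 0.098  0.246 -0.361  0.    -0.964 -1.189]
```

arm_command([
  [0,0,0],
  [0,0,0],
  [0,0,0],
], turn=[-0.03,-0.05,-0.05], fingers=[0.01,0.01,0.01])

```text
clock: 4.38
tcp_pos: [469.0, -109.1, 62.8]
tcp_rot: [0.353, 0.613, -0.613, -0.352]
ft_force: [-1.2, 0.4, 6.2]
width: 13.1
```

Run:
```python
from h import *
st()
d=eyes.get_image("wrist"); save(d['pixels'],'wrist4.png')
```

```text
t 4.38 tcp [ 469.  -109.1   62.8] w 13.1 F [-1.2  0.4  6.2] M [-0.048  0.68  -1.014]
x [-0.503  0.864  0.   ] y [ 8.e-04  6.e-04 -1.e+00] z [-0.864 -0.503 -0.001] xang 120.18 q [ 9.700e-02  2.460e-01 -3.610e-01 -1.000e-03 -9.640e-01 -1.141e+00]
```

View pics/wrist4.png

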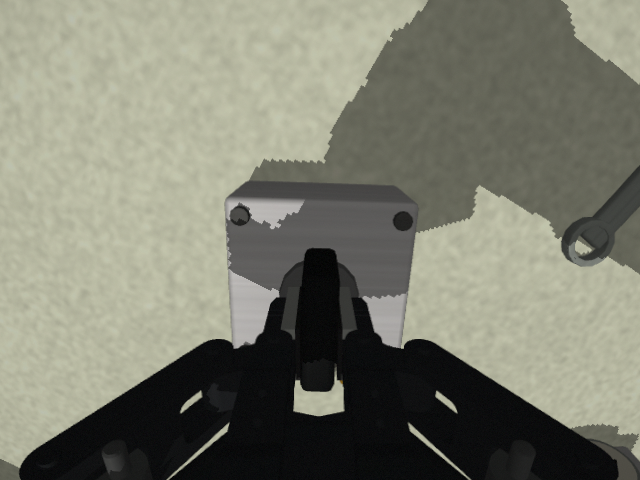

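The stop is felt (Mz ≈ −1.0 Nm) and the bar is aligned with the block's x axis. Holding here.

arm_command([
  [0,0,0],
  [0,0,0],
  [0,0,0],
  [0,0,0],
  [0,0,0],
  [0,0,0],
  [0,0,0],
  [0,0,0],
], turn=[0.0,0.01,0.01,0.01,0.01,0.01,0.01,0.01], fingers=[0.01,0.01,0.01,0.01,0.01,0.01,0.01,0.01])

```text
clock: 5.42
tcp_pos: [469.0, -109.1, 62.8]
tcp_rot: [0.356, 0.611, -0.611, -0.355]
ft_force: [-1.7, -0.4, 7.4]
width: 13.5
```

Run:
```python
from h import *
st()
```

```text
t 5.42 tcp [ 469.  -109.1   62.8] w 13.5 F [-1.7 -0.4  7.4] M [-0.011  0.668 -0.792]
x [-0.494  0.869  0.   ] y [ 7.e-04  5.e-04 -1.e+00] z [-0.869 -0.494 -0.001] xang 119.62 q [ 9.700e-02  2.460e-01 -3.610e-01 -1.000e-03 -9.640e-01 -1.151e+00]
```

arm_command([
  [0,0,0],
  [0,0,0],
  [0,0,0],
  [0,0,0],
  [0,0,0],
  [0,0,0],
  [0,0,0],
  [0,0,0],
  [0,0,0],
  [0,0,0],
  [0,0,0],
  [0,0,0],
], turn=[0.1,0.24,0.38,0.52,0.66,0.8,0.94,1.08,1.2,1.28,1.32,1.32], fingers=[0.01,0.01,0.01,0.01,0.01,0.01,0.01,0.01,0.01,0.01,0.01,0.01])

```text
clock: 6.92
tcp_pos: [468.9, -110.0, 62.8]
tcp_rot: [0.656, 0.265, -0.266, -0.655]
ft_force: [-1.8, -3.4, 5.0]
width: 13.3
```

Run:
```python
from h import *
st()
d=eyes.get_image("wrist"); save(d['pixels'],'wrist5.png')
```

```text
t 6.92 tcp [ 468.9 -110.    62.8] w 13.3 F [-1.8 -3.4  5. ] M [-1.394  0.461  0.01 ]
x [ 0.718  0.696 -0.001] y [ 1.0e-04 -1.4e-03 -1.0e+00] z [-0.696  0.718 -0.001] xang 44.09 q [ 9.70e-02  2.46e-01 -3.61e-01  2.00e-03 -9.64e-01 -2.47e+00]
```

View pics/wrist5.png

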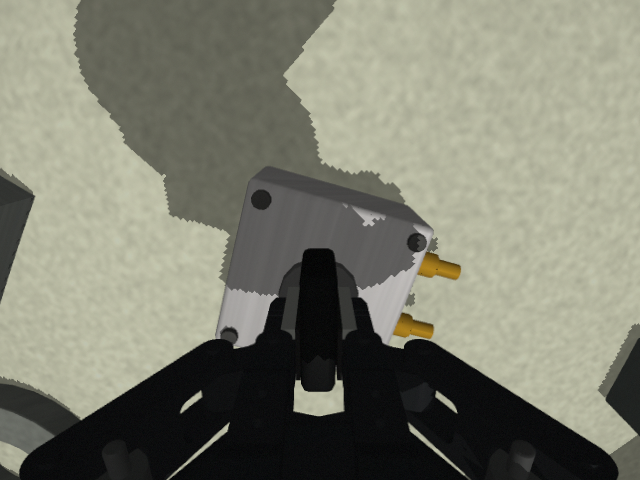

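Bar at q≈74°, about to be at the third click. Releasing, then lifting.

arm_command([
  [0,0,0],
  [0,0,0],
  [0,0,0],
  [0,0,0],
  [0,0,0],
  [0,-0.04,0],
  [0,-0.08,0],
  [0,-0.12,0],
  [0,-0.12,0],
  [0,-0.12,0],
], turn=[0,0,0,0,0,0,0,0,0,0], fingers=[0.05,0.05,0.05,0.05,0.05,0.05,0.05,0.05,0.05,0.05])

```text
clock: 8.22
tcp_pos: [468.4, -109.0, 181.7]
tcp_rot: [-0.655, -0.265, 0.266, 0.656]
ft_force: [0.1, -0.4, -0.6]
width: 49.9
```

Run:
```python
from h import *
import pickle
st()
d=eyes.get_image("wrist"); save(d['pixels'],'wrist6.png'); pickle.dump(d,open('wrist6.pkl','wb'))
b=eyes.get_image("scene")['pixels']; save(b,'scene6.png')
```

```text
t 8.22 tcp [ 468.4 -109.   181.7] w 49.9 F [ 0.1 -0.4 -0.6] M [0.007 0.038 0.007]
x [ 0.718  0.696 -0.   ] y [-7.e-04  6.e-04 -1.e+00] z [-0.696  0.718  0.001] xang 44.08 q [ 9.800e-02  1.410e-01 -1.620e-01 -1.000e-03 -1.268e+00 -2.470e+00]
```

View pics/wrist6.png

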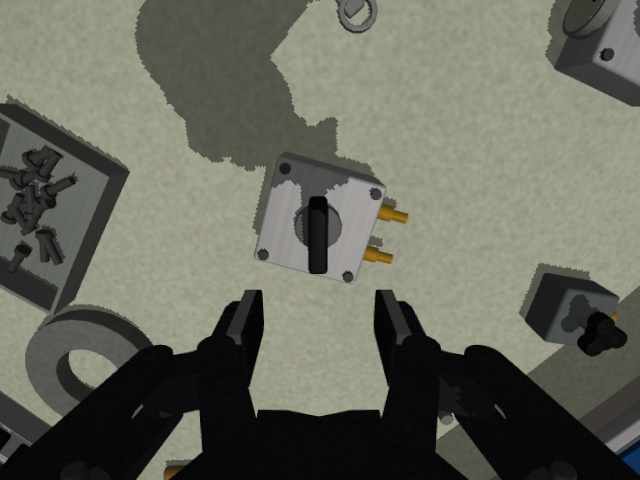

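View pics/scene6.png

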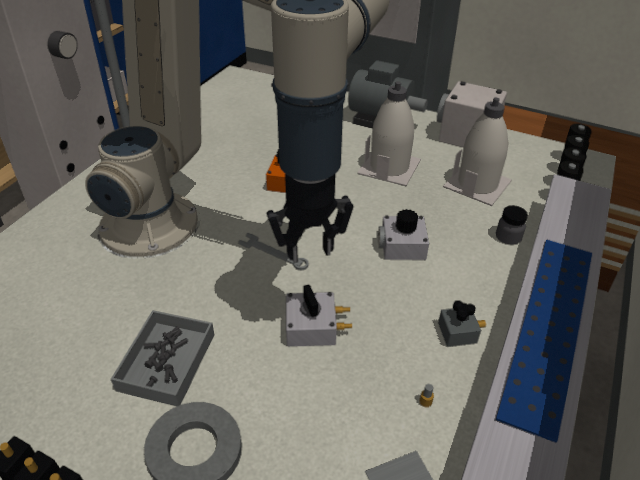

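The wrist view shows the released knob with its bar from (318,198) to (318,272) and screws at (285,169), (376,194), (348,277) and (263,254). I'll measure the final angle from an enlarged crop.

Run:
```python
from h import *
import pickle
b=pickle.load(open('wrist6.pkl','rb'))['pixels'][145:295,245:395]
b=cv2.resize(b,None,fx=4,fy=4,interpolation=cv2.INTER_CUBIC)
save(cv2.convertScaleAbs(b,alpha=1.8,beta=20),'wristc6.png')
```

```text
(no output)
```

View pics/wristc6.png

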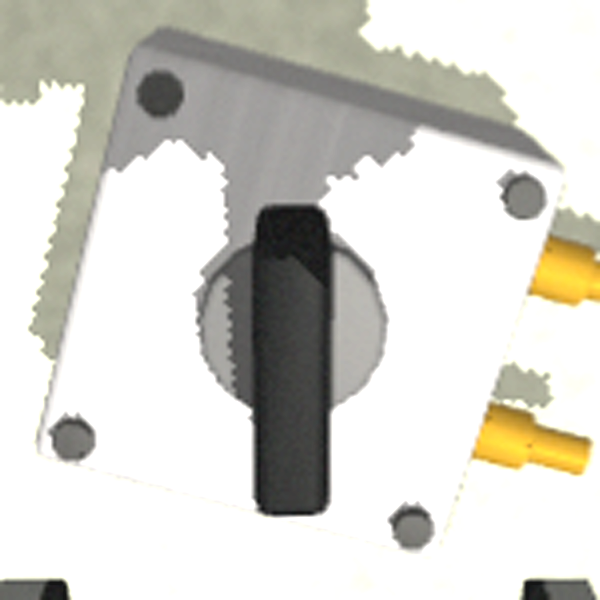

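Run:
```python
from h import *
import pickle
d=pickle.load(open('wrist6.pkl','rb'))
c=lambda L:[((u+.5)/4-.5+245,(v+.5)/4-.5+145) for u,v in L]
P=px2w(d,c([(159,94),(523,196),(412,526),(73,439)]),51);B=px2w(d,c([(292,250),(291,515)]),92)
s=P-P.mean(0)
yaw=np.degrees(np.arctan2(s[:,1],s[:,0])); print(yaw)
ba=np.degrees(np.arctan2(*(B[1]-B[0])[[1,0]])); print('bar',ba,B.mean(0))
a=np.degrees(np.arctan2(*((P[1]+P[2]-P[0]-P[3]))[[1,0]])); print('edge',a,'q',a-ba)
```

```text
[ 163.35068777   73.3183139   -16.64796583 -106.6013614 ]
bar -46.22045216612985 [ 468.97902066 -110.57792832   92.        ]
edge 28.429209088793087 q 74.64966125492293
```

Run:
```python
from h import *
print(manip.job_done()); st()
```

```text
the job is handed in; nothing more can be done
None
the job is handed in; nothing more can be done
```

I turned the feed selector fully anticlockwise to its end stop, held it there for about a second, then turned it clockwise by three clicks. I let go, lifted clear and handed the job in at about 8.3 s of the 38 s.

- **End stop:** I felt it as about 1 Nm of resisting moment, with the bar lined up with the block's x axis.
- **Final angle:** after release, the wrist picture puts the bar 74.6° clockwise of the stop; three clicks is 75°.
- **Contact:** the gripper is about 120 mm above where it gripped, with wrist force readings near zero. The readings I took while gripping stayed under 10 N.
- **Air-pressure knob:** the arm never went near it. I did not measure its angle.
- **Disagreement:** the three cameras placed the knob's axis up to about 4 mm apart. I gripped close to their average, and the bar sat centred between the fingers. None of my checks failed.

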